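# Scan the red-motor kit with the hand-held code reader

### The arm

A 6-joint arm with a two-finger parallel gripper is mounted at the origin on the work surface. World frame = base frame: x ahead of the robot, y to its left, z up, the work surface at z = 0. Lengths are in m, angles in degrees, forces in N, time in s.
With the tool pointing down it reaches from about 0.325 to 0.9 m from the base axis. Payload 3.5 kg.
Tool frame: the origin (TCP) lies midway between the tips of the shut fingers; the grasp point (between the pads) lies 19 mm behind it (r.tcp_to_grasp is the distance from the TCP to the grasp point, in m); z points along the fingers, y is the line along which they close (so a half turn about z gives the same grasp; the last joint's range is limited). The gripper opens to 85 mm and grips with 20 to 120 N. Pads are 22 mm wide; open, the fingers measure 114 mm over their backs; the gripper's body (76 mm by 85 mm) begins 54 mm behind the grasp point. The pads swing forward as they close: fully open they stand 13 mm farther back than shut.
Start: joints at [59.794, 15.837, -1.513, 72.651, 0, 84.076], TCP at [0.257, 0.57, 0.231] pointing down, gripper open.
Joint ranges: [-178.77, 178.77], [-48.84, 107.48], [-61.69, 71.31], [-111.58, 123.2], [-90, 87.43], [-180, 180]. Speed limits (degrees/s): [147.25, 147.25, 180, 180, 180, 180].

### API

Orientations are given as a 3x3 rotation matrix whose columns are the frame's x, y, z axes.
In Python, from station import r gives the robot as it stands.
- The arm moves only by the shell command python3 -m pendant 'ROWS' [FORCE]. ROWS is JSON, a list of rows, each a list of 5 numbers: the shift along the tool's x, y, z in cm, then the turn about the tool's z in degrees, then the finger opening in cm, from 0 to 8.54. A call has exactly 10 rows; each row shifts and turns the commanded pose from where the row before left it, along the tool's axes as they then stand; what a row does not reach is not made up. A row lasts 1/8 s, in which the tool goes at most 62.5 mm and 10.7 degrees, less where a joint would pass 70% of its speed; a pose out of reach is approached as far as the arm can. A call is refused whole if a number of a shift passes 6.25 or a number of a turn 10.7, either way. A call with a gripper value outside its range is refused whole. The fingers move at their own pace and stop on an object; FORCE is the grip in N (left out, the last holds). Time passes only in rows, so rows that do not move let the fingers close, or fill a call up. It gives the time, the measured TCP pose, the force, the opening and the grip force at its end, in the units of the state.
- r.read_state(): the state, without advancing time (a new reading comes with each control period).
- r.snapshot(name): name is "scene" or "top"; returns the picture (384x512x3 uint8, red, green, blue); there is no depth.
- r.camera_info(name): a dict with "fovy" (degrees; the focal length in pixels is half the picture's height over the tangent of half this angle, whatever the lens; pixels are square), "cx", "cy" (the principal point, pixels), "dist" ([k1, k2, p1, p2, k3] as OpenCV has them; the pictures are not rectified), "eye" and "attitude" of the camera in the world. Camera axes: x right, y down, z forward; pixel columns grow to the right and rows downward; lengths in m; the calibration is good to about 2 mm. A picture is of the moment at which its call begins. camera_info takes no time and is no camera call.
- r.job_done(): hands the job in; it is judged then, once.
The state is a dict: "t": time; "joint_positions": joint angles; "dq": joint speeds; "joint_torque": joint torques, N m; "ee_pos": TCP position; "tool_rot": TCP orientation; "contact_force": force on the tool from outside, world axes, zero at the start; "ft_torque": the same for the moment, N m; "gripper_width": finger opening in m; "finger_force": force on a finger pad.
Only numpy, scipy, OpenCV 4.12 (cv2) and the standard library are available. Lean on these libraries where they do the work, as an engineer would, in place of code of your own. Each camera call takes 0.05 s, during which the arm holds its last target. There are 200 camera calls.

### The job

Pick up the hand-held code reader and scan the label on the plywood board with the red motor: point the reader's lens square at the middle of that label from about 80 mm away and hold it quite still for two seconds, without touching the boards or their holders and without scanning the label of the blue-motor board. Then stand the reader upright on the round black charging pad, fully on it, set down gently, and let go. Leave the mug, mouse, screwdriver and pliers where they are, and do not let the reader topple.

Things in the scene. Friction and masses are not known exactly. Their poses are not given: they have to be found in the camera images.
- scanner: hand-held code reader, loose, 165 mm tall, 0.15 to 0.3 kg, standing on its head. Black round head (diameter 56 mm up to 22 mm high, tapering to 34 mm at 48 mm), then a grey handle 40 (x) x 30 (y) mm in section up to the top, with blue band and orange button. Origin: centre of the head's underside, which is the lens; z up along the handle; it looks along -z
- focus (a point): the reader's best reading point, in the air 80 mm in front of the lens (at z = -80 mm in the reader's frame; carried with the reader, below the table top while it stands). Scanning means bringing this point to the label with the reader's axis along the label's normal
- label_red (a point): centre of the upper face of the white paper label with black bars (36 x 56 mm) on the board with the red motor. z axis: straight out of the label (the board's normal); y: along the label's long side; x: up the slope, towards the motor. The origin is 32 mm from the board's middle, some 55 to 70 mm above the table
- label_blue (a point): centre of the upper face of the white paper label with black bars (36 x 56 mm) on the board with the blue motor. z axis: straight out of the label (the board's normal); y: along the label's long side; x: up the slope, towards the motor. The origin is 32 mm from the board's middle, some 55 to 70 mm above the table
- holder_red: board holder, fixed: steel foot 100 x 90 x 12 mm, two uprights 74 mm high, between them a plywood board 130 (x) x 80 (y) x 5 mm pivoted 68 mm up and tilted 0.15 to 0.45 rad, its face leaning to the holder's -x (about towards the robot). Label on the lower half; red motor (42 mm long, 29 mm above the board) on the upper half. Origin: centre of the foot's underside, z up
- holder_blue: board holder, fixed: steel foot 100 x 90 x 12 mm, two uprights 74 mm high, between them a plywood board 130 (x) x 80 (y) x 5 mm pivoted 68 mm up and tilted 0.15 to 0.45 rad, its face leaning to the holder's -x (about towards the robot). Label on the lower half; blue motor (42 mm long, 29 mm above the board) on the upper half. Origin: centre of the foot's underside, z up
- pad: round black rubber charging pad with a green ring, 110 mm diameter, 6 mm thick, fixed on the table. Origin: centre of its underside, z up
- mug: blue ceramic mug, 78 mm diameter, 92 mm high, loose; bystander. Origin: centre of its underside
- mouse: black computer mouse, about 104 x 58 x 34 mm, loose; bystander. Origin: underside
- driver: screwdriver with blue handle, 170 mm long, lying on the table; bystander. Origin: underside, it lies along its x
- pliers: pliers with blue handles, 150 mm long, 16 mm high, lying on the table; bystander. Origin: underside

How it is judged (in metres and radians):
On the way, in this order (a step that is already met when the one before it is completed fails the run):
1. the reader is lifted clear of the table (height (world z) of scanner above 0.05 m), for 0.2 s.
2. held still for 1.5 s on the red-motor label: focus within 15 mm of its middle along each side and 25 mm in distance, axis within 0.2 rad of its normal, under 20 mm/s and 0.2 rad/s (x of focus in the frame of label_red between -0.015 and 0.015 m and y of focus in the frame of label_red between -0.015 and 0.015 m and z of focus in the frame of label_red between -0.025 and 0.025 m and angle between the z axis of scanner and the z axis of label_red, either way round below 0.2 rad and angle between scanner's own z axis and vertical below 1.2 rad and linear speed of scanner below 0.02 m/s and angular speed of scanner below 0.2 rad/s), for 1.5 s.
At the end, for the whole second after the job is handed in: the reader stands upright (within 0.08 rad) and at rest on the pad, its head within the pad's rim (axis within 26 mm of the pad's centre), released (horizontal distance between scanner and pad below 0.026 m and height (world z) of scanner between 0.003 and 0.01 m and angle between scanner's own z axis and vertical below 0.08 rad and linear speed of scanner below 0.01 m/s and contact force between scanner and pad above 0.5 N); the robot touches nothing.
It fails at once if the reader is held still on the blue-motor label as if to scan it (x of focus in the frame of label_blue between -0.015 and 0.015 m and y of focus in the frame of label_blue between -0.015 and 0.015 m and z of focus in the frame of label_blue between -0.025 and 0.025 m and angle between the z axis of scanner and the z axis of label_blue, either way round below 0.2 rad and angle between scanner's own z axis and vertical below 1.2 rad and linear speed of scanner below 0.02 m/s and angular speed of scanner below 0.2 rad/s).
It fails at once if the reader or the robot touches a board or its holder (over 1 N) (contact force between any of scanner, the fingers, the arm and holder_red above 1 N or contact force between any of scanner, the fingers, the arm and holder_blue above 1 N).
It fails at once if the reader is set down hard on the pad (over 40 N) (contact force between scanner and pad above 40 N).
It fails at once if the reader falls over (angle between scanner's own z axis and vertical above 1.3 rad).
It fails at once if the mug, mouse, screwdriver or pliers is moved more than 25 mm (distance of any of mug, mouse, driver, pliers from where it was at the start of the episode above 0.025 m).
It also fails if it takes over 51 s, if anything falls off the work surface, if the arm or the gripper's body presses on something with over 40 N, if the wrist force passes 120 N, or if a joint passes its speed limit or range.

## Working session

There is one attempt and no reset: what is moved stays moved. The work goes in short steps, Python scripts to look and compute and a shell command to move; the robot and the scene stay as the last step left them, time stands still between calls to the robot, and variables do not carry over. Pictures are saved under pics/ and viewed, at most 12 in all, crops included, and the job is handed in when it is done.

```bash
mkdir -p pics; ls
python3 - <<'E'
from station import r
import cv2,json
for n in("scene","top"):
    im=r.snapshot(n); cv2.imwrite(f"pics/{n}0.png",im[:,:,::-1]); print({k:(v.tolist() if hasattr(v,'tolist') else v) for k,v in r.camera_info(n).items()})
print(r.read_state(), r.tcp_to_grasp)
E
```

```text
pics
{'fovy': 42.03104587859333, 'cx': 257.87966511986957, 'cy': 195.7635789701854, 'dist': [-0.06166797960386681, 0.0, 0.0, 0.0, 0.0], 'eye': [1.0637626829945903, -0.2746827725837896, 0.9598249706916301], 'attitude': [[0.4664572903984315, 0.7550810749110802, -0.4607278660394671], [0.8844589663232192, -0.4053583332253874, 0.23112109071912593], [-0.012244718233429116, -0.5153030098843433, -0.8569205767628179]]}
{'fovy': 47.60437118109246, 'cx': 252.7124672009448, 'cy': 186.02113590046622, 'dist': [0.026836877667762212, 0.0, 0.0, 0.0, 0.0], 'eye': [0.46671756966957695, 0.0015019487967512458, 1.085266626058222], 'attitude': [[-0.008418376719232144, -0.9966206613854381, 0.0817091685985394], [-0.9999644887166819, 0.008422108236764984, -0.00029899570765394725], [-0.0003901781619595132, -0.08170878405960808, -0.9966561705866783]]}
{'t': 0.1, 'joint_positions': array([ 5.97935277e+01,  1.58762132e+01, -1.58938689e+00,  7.26508968e+01,
        3.90903759e-04,  8.40765074e+01]), 'dq': array([ 0.02357994,  0.00800717,  0.22888266,  0.02950805,  0.02539459,
       -0.0452958 ]), 'joint_torque': array([-1.93910364e-05, -4.46707749e+01,  2.96128929e+01,  8.44813156e-03,
       -1.53948290e-04,  2.74372567e-06]), 'ee_pos': array([0.25667075, 0.56909454, 0.23025137]), 'tool_rot': array([[-9.11525366e-01,  4.11242566e-01, -1.02886127e-03],
       [ 4.11243796e-01,  9.11523705e-01, -1.75374085e-03],
       [ 2.16618549e-04, -2.02169209e-03, -9.99997933e-01]]), 'contact_force': array([-0.18356645,  1.06527918, -0.53165104]), 'ft_torque': array([ 0.0449232 , -0.01450919,  0.04743028]), 'finger_force': 0.0, 'gripper_width': 0.08551682647685452} 0.0187
```

View pics/scene0.png

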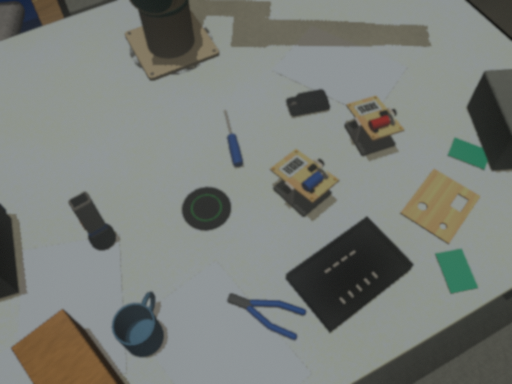

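View pics/top0.png

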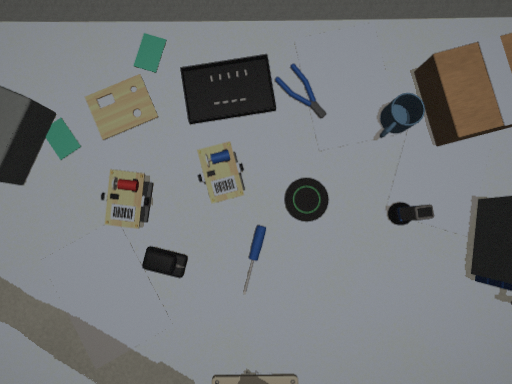

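The scene view shows the red-motor board at about (376,120), the blue one at (305,178), the pad at (207,208) and the reader at (95,222). The top view shows the red board at (126,198), the blue at (221,172), the pad at (306,199), the reader's head at (400,213) and the top of its handle at (424,212).

Run:
```python
import cv2,numpy as np
s=cv2.imread('pics/scene0.png');t=cv2.imread('pics/top0.png')
def c(im,x,y):
    o=cv2.resize(im[y:y+60,x:x+80],(400,300),interpolation=cv2.INTER_CUBIC)
    for i in range(0,80,10):cv2.putText(o,str(x+i),(i*5,8),0,.3,(0,0,255),1);cv2.line(o,(i*5,10),(i*5,14),(0,0,255),1)
    for i in range(0,60,10):cv2.putText(o,str(y+i),(0,i*5+4),0,.3,(0,0,255),1);cv2.line(o,(22,i*5),(26,i*5),(0,0,255),1)
    return o
cv2.imwrite('pics/c1.png',np.vstack([np.hstack([c(s,335,85),c(t,90,165)]),np.hstack([c(s,60,190),c(t,375,185)])]))
```

```text
(no output)
```

View pics/c1.png

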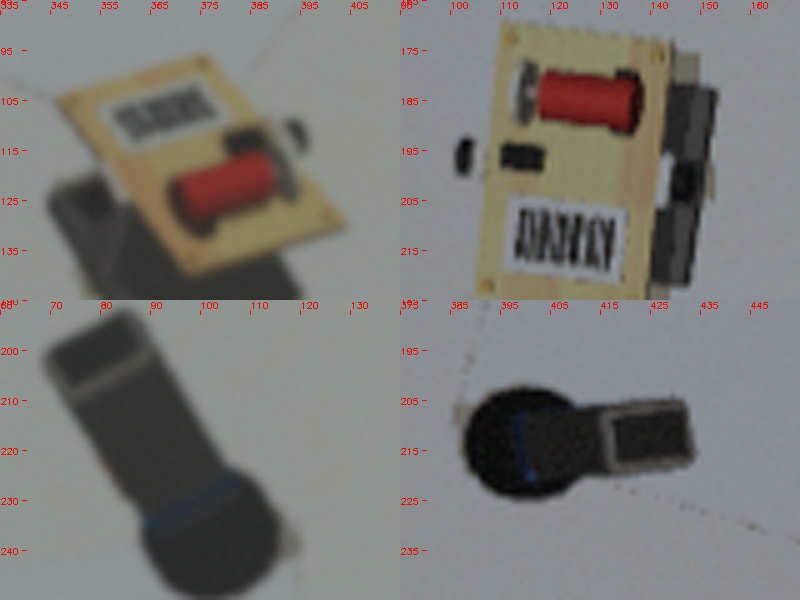

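The crops show both boards' corners and labels clearly. The red label's centre is at about (123,213) in top and (368,107) in scene. The reader's handle top is a rectangle around (424,212) in top, turned about 8°.

```bash
cat > h.py <<'E'
import cv2,numpy as np
from station import r
def ray(n,p):
    c=r.camera_info(n);f=192/np.tan(np.radians(c['fovy']/2))
    K=np.array([[f,0,c['cx']],[0,f,c['cy']],[0,0,1]])
    u=cv2.undistortPoints(np.array(p,float).reshape(-1,1,2),K,np.array(c['dist']))[:,0]
    return np.array(c['eye']),np.c_[u,np.ones(len(u))]@np.array(c['attitude']).T
def onz(n,p,z):
    e,d=ray(n,p); return e+d*((z-e[2])/d[:,2])[:,None]
def tri(ps,pt):
    e1,d1=ray('scene',ps);e2,d2=ray('top',pt);o=[];g=[]
    for a,b in zip(d1,d2):
        s=np.linalg.lstsq(np.c_[a,-b],e2-e1,rcond=None)[0];P=e1+a*s[0];Q=e2+b*s[1]
        o.append((P+Q)/2);g.append(np.linalg.norm(P-Q))
    return np.array(o),np.array(g)
E
python3 - <<'E'
from h import *
np.set_printoptions(precision=4,suppress=True)
s=cv2.imread('pics/scene0.png');t=cv2.imread('pics/top0.png')
def board(im,x,y,w,h):
    sub=im[y:y+h,x:x+w]; big=cv2.resize(sub,None,fx=4,fy=4,interpolation=cv2.INTER_CUBIC)
    hsv=cv2.cvtColor(big,cv2.COLOR_BGR2HSV)
    m=((hsv[...,0]>8)&(hsv[...,0]<35)&(hsv[...,1]>70)&(hsv[...,2]>90)).astype(np.uint8)
    m=cv2.morphologyEx(m,cv2.MORPH_OPEN,np.ones((5,5)))
    k=max(cv2.findContours(m,0,2)[0],key=cv2.contourArea)
    q=cv2.approxPolyN(cv2.convexHull(k),4,ensure_convex=True)[0].astype(float) if False else cv2.approxPolyN(k,4).reshape(-1,2).astype(float)
    q=(q+.5)/4-.5+[x,y]; return q
def order_s(q): # motor+y(right), motor-y(bottom), label-y(left), label+y(top)
    return np.array([q[q[:,0].argmax()],q[q[:,1].argmax()],q[q[:,0].argmin()],q[q[:,1].argmin()]])
def order_t(q):
    q=q[q[:,1].argsort()];a=q[:2][q[:2,0].argsort()];b=q[2:][q[2:,0].argsort()]
    return np.array([a[0],a[1],b[1],b[0]])
for n,bs,bt in(('red',(335,85,80,62),(95,160,70,76)),('blue',(262,140,85,75),(190,135,62,72))):
    qs,qt=order_s(board(s,*bs)),order_t(board(t,*bt)); print(n,qs.tolist(),qt.tolist())
    P,g=tri(qs,qt); print(P,g)
    X=(P[0]+P[1]-P[2]-P[3]);Y=(P[0]+P[3]-P[1]-P[2]);N=np.cross(X,Y);N/=np.linalg.norm(N)
    print('mid',P.mean(0),'len',np.linalg.norm(X)/2,np.linalg.norm(Y)/2,'N',N,'tilt',np.arccos(N[2]),'azimN',np.degrees(np.arctan2(N[1],N[0])),'Xaz',np.degrees(np.arctan2(X[1],X[0])),'Yaz',np.degrees(np.arctan2(Y[1],Y[0])),'label',P.mean(0)-.032*X/np.linalg.norm(X))
A=lambda l,o:(np.array(l)/5-.4+np.array(o))
lt=A([(113,193),(230,205),(220,283),(105,268)],(90,165)); ls=A([(235,108),(117,150),(100,108),(215,73)],(335,85))
P,g=tri(ls,lt);print('label tri',P,g,P.mean(0))
ht=A([(203,111),(286,99),(294,163),(205,175)],(375,185))
H=onz('top',ht,.165);print('handle',H,H.mean(0)); e=(H[1]+H[2]-H[0]-H[3]);print('long az',np.degrees(np.arctan2(e[1],e[0])),np.linalg.norm(e)/2)
print('head',onz('top',A([(124,143)],(375,185)),.015), onz('scene',A([(211,240)],(60,190)),.02))
hs=onz('scene',A([(42,355),(125,305)] ,(60,190))-[0,60],.165);print(hs)
g=((t[...,1].astype(int)-t[...,2]>25)).astype(np.uint8);g[:170]=0;g[230:]=0;g[:,:270]=0;g[:,345:]=0
y,x=np.nonzero(g);c=cv2.fitEllipse(cv2.convexHull(np.c_[x,y].astype(np.int32)));print('pad',c,onz('top',[c[0]],.006))
d=(t.max(2)<75).astype(np.uint8);d[:160]=0;d[240:]=0;d[:,:270]=0;d[:,345:]=0
y,x=np.nonzero(d);c=cv2.fitEllipse(cv2.convexHull(np.c_[x,y].astype(np.int32)));print('pad',c,onz('top',[c[0]],.004))
E
```

```text
red [[403.625, 129.125], [372.125, 140.875], [346.125, 104.125], [375.375, 95.625]] [[135.375, 171.875], [143.875, 173.875], [135.875, 249.875], [132.375, 203.375]]
[[ 0.5953  0.2886  0.1053]
 [ 0.5804  0.2553  0.0715]
 [ 0.4042  0.3025 -0.0101]
 [ 0.5158  0.2748  0.1428]] [0.0507 0.0004 0.0201 0.0292]
mid [0.5239 0.2803 0.0773] len 0.130816905472226 0.11280666496537614 N [-0.1507 -0.9798  0.1318] tilt 1.4386283958256185 azimN -98.74250285173106 Xaz -7.441530677686411 Yaz 2.5456971961612522 label [0.4927 0.2844 0.072 ]
blue [[338.625, 179.375], [312.875, 202.875], [268.875, 169.125], [295.625, 148.625]] [[221.875, 143.375], [229.875, 141.625], [242.875, 194.125], [235.125, 194.125]]
[[0.6514 0.087  0.1315]
 [0.6553 0.0549 0.0736]
 [0.5311 0.0229 0.058 ]
 [0.5379 0.0577 0.1173]] [0.0423 0.0019 0.0038 0.0393]
mid [0.5939 0.0556 0.0951] len 0.12363699031667928 0.06756263287340154 N [ 0.1603 -0.8588  0.4866] tilt 1.062637146436358 azimN -79.42774891650227 Xaz 14.452600217063264 Yaz 87.54611980214393 label [0.5632 0.0477 0.0912]
label tri [[0.5125 0.3258 0.0804]
 [0.5052 0.2704 0.0748]
 [0.471  0.2814 0.0623]
 [0.4798 0.3368 0.0655]] [0.0015 0.0053 0.0024 0.0082] [0.4921 0.3036 0.0707]
handle [[ 0.4954 -0.3404  0.165 ]
 [ 0.5002 -0.3753  0.165 ]
 [ 0.4733 -0.3774  0.165 ]
 [ 0.4685 -0.3402  0.165 ]] [ 0.4844 -0.3583  0.165 ]
long az -82.45383548302833 0.036375080967145985
head [[ 0.4847 -0.3571  0.015 ]] [[ 0.4937 -0.3597  0.02  ]]
[[ 0.4776 -0.3785  0.165 ]
 [ 0.4713 -0.3438  0.165 ]]
pad ((306.26483154296875, 199.03536987304688), (27.386178970336914, 27.695350646972656), 167.10186767578125) [[ 0.5217 -0.1314  0.006 ]]
pad ((305.9886169433594, 199.17840576171875), (43.091163635253906, 43.636756896972656), 109.60617065429688) [[ 0.5214 -0.1309  0.004 ]]
```

```bash
python3 -m pendant '[[-3.7,-4.7,0,0,8.54],[-3.7,-4.7,0,0,8.54],[-3.7,-4.7,0,0,8.54],[-3.7,-4.7,0,0,8.54],[-3.7,-4.7,0,0,8.54],[-3.7,-4.7,0,0,8.54],[-3.7,-4.7,0,0,8.54],[-3.7,-4.7,0,0,8.54],[-3.7,-4.7,0,0,8.54],[-3.7,-4.7,0,0,8.54]]'
python3 -m pendant '[[-3.6,-4.6,0,0,8.54],[-3.6,-4.6,0,0,8.54],[-3.6,-4.6,0,0,8.54],[-3.6,-4.6,0,0,8.54],[-3.6,-4.7,0,0,8.54],[-3.6,-4.7,0,0,8.54],[0,0,0,10.5,8.54],[0,0,0,10.5,8.54],[0,0,0,10.5,8.54],[0,0,0,10.5,8.54]]'
python3 - <<'E'
from h import *
np.set_printoptions(precision=4,suppress=True)
t=cv2.imread('pics/top0.png');s=cv2.imread('pics/scene0.png')
def m(im,x,y,w,h,S):
    b=cv2.resize(im[y:y+h,x:x+w],None,fx=4,fy=4,interpolation=cv2.INTER_CUBIC);hs=cv2.cvtColor(b,cv2.COLOR_BGR2HSV)
    k=((hs[...,0]>8)&(hs[...,0]<35)&(hs[...,1]>S)&(hs[...,2]>80)).astype(np.uint8)
    k=cv2.morphologyEx(k,cv2.MORPH_CLOSE,np.ones((9,9)));k=cv2.morphologyEx(k,cv2.MORPH_OPEN,np.ones((9,9)))
    c=max(cv2.findContours(k,0,2)[0],key=cv2.contourArea); q=cv2.approxPolyN(cv2.convexHull(c),4).reshape(-1,2)
    return (q+.5)/4-.5+[x,y]
for S in(35,50,60):
    for n,a in((t,(98,160,60,76)),(s,(335,85,80,62)),(t,(194,135,55,72)),(s,(262,140,85,75))): print(S,m(n,*a,S).tolist())
st=r.read_state();p=st['ee_pos'];R=st['tool_rot'];print(p,R,st['joint_positions']);d=np.array([.4845,-.358,.23])-p;print('tool delta',R.T@d,'yaz',np.degrees(np.arctan2(R[1,1],R[0,1])))
E
```

```text
t: 1.35
ee_pos: [0.4009, -0.0128, 0.2312]
tool_rot: [[-0.911, 0.411, 0.0], [0.411, 0.911, 0.0], [-0.0, 0.0, -1.0]]
contact_force: [1.8, 1.1, -0.3]
gripper_width: 0.0853
finger_force: 0.0
t: 2.6
ee_pos: [0.4832, -0.3529, 0.2306]
tool_rot: [[-0.397, 0.918, -0.001], [0.918, 0.397, 0.001], [0.001, -0.001, -1.0]]
contact_force: [-0.4, -0.6, 0.1]
gripper_width: 0.0853
finger_force: 0.0
35 [[144.875, 172.875], [139.125, 228.375], [103.875, 224.125], [109.625, 168.875]]
35 [[406.375, 130.875], [370.375, 140.625], [344.875, 103.875], [376.125, 94.625]]
35 [[244.375, 194.625], [210.125, 203.625], [196.875, 149.625], [230.375, 140.625]]
35 [[342.125, 178.875], [312.125, 202.375], [265.625, 170.625], [295.375, 147.625]]
50 [[144.375, 173.375], [138.625, 227.875], [104.125, 224.125], [109.875, 169.125]]
50 [[405.625, 130.625], [371.125, 140.375], [345.375, 103.875], [375.875, 94.875]]
50 [[244.125, 194.125], [210.125, 203.375], [197.125, 149.875], [230.125, 140.875]]
50 [[340.125, 180.125], [312.125, 202.625], [267.625, 169.375], [296.125, 147.625]]
60 [[144.375, 173.375], [138.375, 227.625], [104.375, 223.625], [109.875, 169.375]]
60 [[404.875, 130.375], [371.375, 140.375], [345.625, 104.125], [375.625, 95.375]]
60 [[243.625, 194.125], [210.375, 203.125], [197.375, 149.875], [229.875, 141.125]]
60 [[339.875, 180.125], [312.125, 202.625], [268.125, 169.375], [295.875, 148.125]]
[ 0.4832 -0.3529  0.2306] [[-0.3965  0.918  -0.001 ]
 [ 0.918   0.3965  0.0009]
 [ 0.0013 -0.0006 -1.    ]] [-42.33    13.2218  -4.9792  71.8784   0.0002  24.3086]
tool delta [-0.0052 -0.0008  0.0006] yaz 23.361432267109876
```

```bash
python3 -m pendant '[[-0.4,0,0,8,8.54],[-0.1,-0.1,0,8,8.54],[0,0,1.3,0,8.54],[0,0,1.5,0,8.54],[0,0,1.5,0,8.54],[0,0,1.5,0,8.54],[0,0,1.5,0,8.54],[0,0,1.5,0,8.54],[0,0,1.5,0,8.54],[0,0,1.5,0,8.54]]'
python3 - <<'E'
from h import *
np.set_printoptions(precision=4,suppress=True)
T=dict(red=[[109.8,169.1],[144.5,173.2],[138.7,228],[104.1,224]],blue=[[197.1,149.8],[230.1,140.9],[244,194.3],[210.2,203.3]])
S=dict(red=[[405.6,130.6],[371,140.4],[345.3,103.9],[375.9,94.9]],blue=[[340.3,180],[312.1,202.5],[267.2,169.6],[296,147.8]])
for n in T:
    P,g=tri(S[n],T[n]);X=(P[0]+P[1]-P[2]-P[3]);Y=(P[0]+P[3]-P[1]-P[2]);N=np.cross(X,Y);N/=np.linalg.norm(N)
    print(n,P,g,'mid',P.mean(0),np.linalg.norm(X)/2,np.linalg.norm(Y)/2,'N',N,'tilt',np.arccos(N[2]),'slopeX',np.arcsin(X[2]/np.linalg.norm(X)),np.degrees([np.arctan2(N[1],N[0]),np.arctan2(X[1],X[0]),np.arctan2(Y[1],Y[0])]),'label',P.mean(0)-.032*X/np.linalg.norm(X))
st=r.read_state();p=st['ee_pos'];R=st['tool_rot'];print(p);d=np.array([.4845,-.358,.23])-p;print('tool delta',R.T@d,'yaz',np.degrees(np.arctan2(R[1,1],R[0,1])))
im=np.hstack([r.snapshot('scene')[150:300,0:200],r.snapshot('top')[150:300,300:500]])[:,:,::-1];cv2.imwrite('pics/g1.png',cv2.resize(im,None,fx=2,fy=2))
E
```

```text
t: 3.85
ee_pos: [0.4846, -0.358, 0.1124]
tool_rot: [[-0.134, 0.991, 0.0], [0.991, 0.134, -0.0], [-0.0, 0.0, -1.0]]
contact_force: [1.2, -0.4, -0.9]
gripper_width: 0.0858
finger_force: 0.0
red [[0.5928 0.3356 0.0737]
 [0.581  0.2519 0.0763]
 [0.4543 0.2682 0.0611]
 [0.4645 0.3492 0.0603]] [0.0029 0.0021 0.0006 0.0005] mid [0.5231 0.3012 0.0678] 0.12917263510846524 0.08310135780984014 N [-0.1069  0.0349  0.9937] tilt 0.11266165449031448 slopeX 0.11046510138272932 [161.9157  -6.7048  82.4202] label [0.4916 0.3049 0.0643]
blue [[0.6363 0.1321 0.0772]
 [0.6559 0.0533 0.0774]
 [0.5305 0.0198 0.0576]
 [0.5105 0.1011 0.0609]] [0.0036 0.0001 0.0049 0.0009] mid [0.5833 0.0766 0.0683] 0.13090751713282317 0.08250176801217249 N [-0.1292 -0.0519  0.9903] tilt 0.1396508969300286 slopeX 0.1384857807267668 [-158.1299   14.4159  103.8527] label [0.5526 0.0687 0.0639]
[ 0.4846 -0.358   0.1124]
tool delta [ 0.     -0.     -0.1176] yaz 7.71970317717365
```

View pics/g1.png

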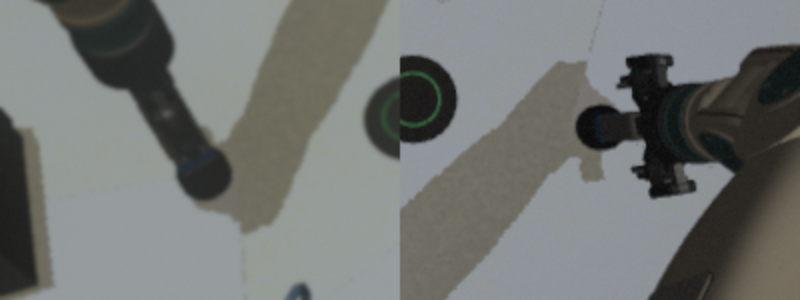

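The two views show the open fingers around the top of the handle, with the reader's head still standing at about (203,172) in the left view. I'll grip lightly and then tilt the reader in the pads by dragging its top along tool +x, since the tool itself can't tilt.

```bash
python3 -m pendant '[[0,0,0,0,5],[0,0,0,0,4],[0,0,0,0,3.5],[0,0,0,0,2.5],[0,0,0,0,2.5],[0,0,0,0,2.5],[0,0,0,0,2.5],[0,0,0,0,2.5],[0,0,0.1,0,2.5],[0,0,0.1,0,2.5]]' 20
```

```text
t: 5.2
ee_pos: [0.485, -0.3587, 0.114]
tool_rot: [[-0.134, 0.991, 0.001], [0.991, 0.134, -0.002], [-0.002, 0.001, -1.0]]
contact_force: [-4.7, 3.5, 18.7]
gripper_width: 0.0299
finger_force: 24.8
```

```bash
python3 -m pendant '[[0.4,0,0,0,2.5],[0.4,0,0,0,2.5],[0.4,0,0,0,2.5],[0.4,0,-0.1,0,2.5],[0.4,0,-0.1,0,2.5],[0.3,0,-0.1,0,2.5],[0,0,0,0,2.5],[0,0,0,0,2.5],[0,0,0,0,2.5],[0,0,0,0,2.5]]' 20
python3 - <<'E'
from h import *
for n,a in(('scene',(190,60)),('top',(185,375))):cv2.imwrite(f'pics/t_{n}.png',r.snapshot(n)[:,:,::-1])
s=cv2.imread('pics/t_scene.png')[170:270,20:150];t=cv2.imread('pics/t_top.png')[165:265,350:480]
cv2.imwrite('pics/t1.png',cv2.resize(np.hstack([s,t]),None,fx=3,fy=3,interpolation=cv2.INTER_CUBIC))
E
```

```text
t: 6.45
ee_pos: [0.4819, -0.3358, 0.115]
tool_rot: [[-0.134, 0.991, 0.001], [0.991, 0.134, -0.001], [-0.001, 0.001, -1.0]]
contact_force: [-0.1, -2.4, 6.5]
gripper_width: 0.0298
finger_force: 22.7
```

View pics/t1.png

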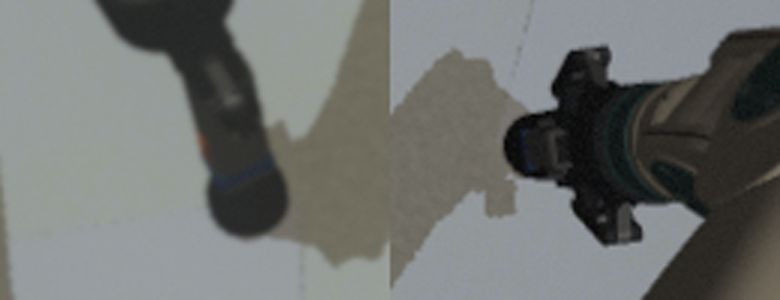

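The head stayed at (102,236) while the handle top moved about 23 mm, so the reader leans about 0.17 rad in the pads. Next I tighten the grip and lift.

```bash
python3 -m pendant '[[0,0,0,0,2.5],[0,0,0,0,2.5],[0,0,0,0,2.5],[0,0,-0.5,0,2.5],[0,0,-1.5,0,2.5],[0,0,-2.7,0,2.5],[0,0,-3.3,0,2.5],[0,0,-3.3,0,2.5],[0,0,-2.7,0,2.5],[0,0,-1.5,0,2.5]]' 60
python3 - <<'E'
from h import *
s=r.snapshot('scene')[:,:,::-1][120:270,10:200];t=r.snapshot('top')[:,:,::-1][140:290,330:512]
cv2.imwrite('pics/l1.png',cv2.resize(np.hstack([s,t]),None,fx=2.1,fy=2.1,interpolation=cv2.INTER_CUBIC))
E
```

```text
t: 7.8
ee_pos: [0.4817, -0.335, 0.2709]
tool_rot: [[-0.135, 0.991, 0.001], [0.991, 0.135, -0.0], [-0.0, 0.001, -1.0]]
contact_force: [-0.2, 0.4, -2.9]
gripper_width: 0.0292
finger_force: 59.7
```

View pics/l1.png

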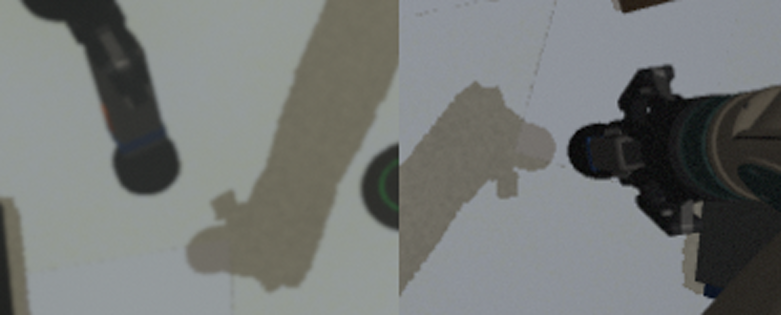

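The reader is lifted and held, with its head at about (80,199) in scene and (423,212) in top. It still leans in the grip. Now I carry it to the red label.

```bash
python3 - <<'E'
from h import *
P,g=tri([[80,198.6]],[[422.9,211.9]]);p=r.read_state()['ee_pos']+[0,0,.0187];a=p-P[0];print(P,g,a,np.linalg.norm(a),np.arctan2(np.hypot(a[0],a[1]),a[2]))
E
python3 -m pendant '[[2,0.2,0,0,2.5],[4,0.4,0,0,2.5],[5,0.5,0,0,2.5],[5,0.5,0,0,2.5],[5,0.5,0,0,2.5],[5,0.5,0,0,2.5],[5,0.5,0,0,2.5],[5,0.5,0,0,2.5],[5,0.5,0,0,2.5],[5,0.5,0,0,2.5]]'
python3 -m pendant '[[5,0.4,0,0,2.5],[5,0.4,0,0,2.5],[4,0.4,0,0,2.5],[2.8,0.2,0,0,2.5],[1.4,0.1,0,0,2.5],[0,0,0,-5,2.5],[0,0,0,-10,2.5],[0,0,0,-10,2.5],[0,0,0,-10,2.5],[0,0,0,-10,2.5]]'
python3 -m pendant '[[0,0,0,-10,2.5],[0,0,0,-10,2.5],[0,0,0,-7,2.5],[0,0,0,-3.3,2.5],[0,0,0,0,2.5],[0,0,0,0,2.5],[0,0,0,0,2.5],[0,0,0,0,2.5],[0,0,0,0,2.5],[0,0,0,0,2.5]]'
python3 - <<'E'
from h import *
st=r.read_state();p=st['ee_pos'];R=st['tool_rot'];print(p);print('tool delta cm',100*R.T@(np.array([.4563,.3087,.256])-p),'yaz',np.degrees(np.arctan2(R[1,1],R[0,1])))
s=r.snapshot('scene')[:,:,::-1][20:170,300:480];t=r.snapshot('top')[:,:,::-1][120:270,50:230]
cv2.imwrite('pics/sc1.png',cv2.resize(np.hstack([s,t]),None,fx=2.2,fy=2.2,interpolation=cv2.INTER_CUBIC))
E
```

```text
[[ 0.48441815 -0.35652223  0.16490695]] [0.00089584] [-0.00232081  0.02098626  0.12481099] 0.1265843349159569 0.16758275735323777
t: 9.15
ee_pos: [0.463, 0.1289, 0.2677]
tool_rot: [[-0.135, 0.991, -0.003], [0.991, 0.135, 0.0], [0.001, -0.003, -1.0]]
contact_force: [1.1, -0.6, -2.5]
gripper_width: 0.0293
finger_force: 59.6
t: 10.4
ee_pos: [0.4546, 0.3083, 0.2683]
tool_rot: [[-0.799, 0.602, -0.002], [0.602, 0.799, -0.001], [0.001, -0.002, -1.0]]
contact_force: [-0.2, 0.5, -3.1]
gripper_width: 0.0294
finger_force: 59.6
t: 11.65
ee_pos: [0.4557, 0.3092, 0.2693]
tool_rot: [[-0.993, 0.122, 0.0], [0.122, 0.993, 0.0], [-0.0, 0.0, -1.0]]
contact_force: [-0.1, 0.7, -2.8]
gripper_width: 0.0295
finger_force: 59.6
[0.45566115 0.3091953  0.2693243 ]
tool delta cm [-0.06940378 -0.04141293  1.33243117] yaz 83.01331253967237
```

View pics/sc1.png

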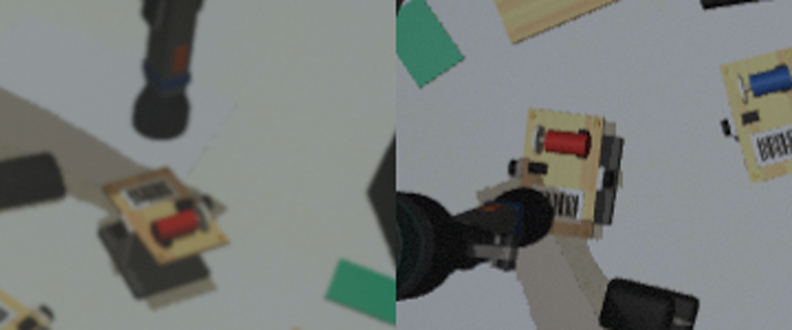

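The reader's head is above the red label: (373,71) in scene and (108,218) in top. I go down 13 mm and hold for about 2.4 s.

```bash
python3 - <<'E'
from h import *
P,g=tri([[372.7,70.9]],[[108.2,217.7]]);p=r.read_state()['ee_pos']+[0,0,.0187];a=p-P[0];u=a/np.linalg.norm(a);print(P,g,u,np.linalg.norm(a),'focus after',p-[0,0,.0133]-u*.2125)
E
python3 -m pendant '[[0,0,0.3,0,2.5],[-0.1,0,0.4,0,2.5],[0,0,0.4,0,2.5],[0,0,0.2,0,2.5],[0,0,0,0,2.5],[0,0,0,0,2.5],[0,0,0,0,2.5],[0,0,0,0,2.5],[0,0,0,0,2.5],[0,0,0,0,2.5]]'
python3 -m pendant '[[0,0,0,0,2.5],[0,0,0,0,2.5],[0,0,0,0,2.5],[0,0,0,0,2.5],[0,0,0,0,2.5],[0,0,0,0,2.5],[0,0,0,0,2.5],[0,0,0,0,2.5],[0,0,0,0,2.5],[0,0,0,0,2.5]]'
```

```text
[[0.47828674 0.30405695 0.17269337]] [0.00208206] [-0.19244498  0.04357222  0.98033994] 0.11764085880892562 focus after [0.49654191 0.29992373 0.06639917]
t: 13.0
ee_pos: [0.4566, 0.309, 0.2563]
tool_rot: [[-0.993, 0.122, 0.0], [0.122, 0.993, -0.0], [-0.0, -0.0, -1.0]]
contact_force: [0.6, 0.4, -1.9]
gripper_width: 0.0294
finger_force: 59.6
t: 14.25
ee_pos: [0.4566, 0.309, 0.2563]
tool_rot: [[-0.993, 0.122, -0.0], [0.122, 0.993, -0.0], [0.0, -0.0, -1.0]]
contact_force: [0.1, 0.9, -2.0]
gripper_width: 0.0295
finger_force: 59.6
```

```bash
python3 -m pendant '[[0,0,0,0,2.5],[0,0,0,0,2.5],[0,0,0,0,2.5],[0,0,0,0,2.5],[0,0,0,0,2.5],[0,0,0,0,2.5],[0,0,0,0,2.5],[0,0,0,0,2.5],[0,0,-1,0,2.5],[0,0,-2,0,2.5]]'
python3 -m pendant '[[-0.4,-2,0,0,2.5],[-0.9,-4,0,0,2.5],[-1.1,-5,0,0,2.5],[-1.1,-5,0,0,2.5],[-1.1,-5,0,0,2.5],[-1.1,-5,0,0,2.5],[-1.1,-5,0,0,2.5],[-1.1,-5,0,0,2.5],[-1,-4,0,0,2.5],[-0.7,-2.9,0,0,2.5]]'
python3 -m pendant '[[0,0,1,0,2.5],[0,0,2,0,2.5],[0,0,2.5,0,2.5],[0,0,2.5,0,2.5],[0,0,2.5,0,2.5],[0,0,2,0,2.5],[0,0,1,0,2.5],[0,0,0.5,0,2.5],[0,0,0,0,2.5],[0,0,0,0,2.5]]'
python3 - <<'E'
from h import *
st=r.read_state();p=st['ee_pos'];R=st['tool_rot'];print(p);print('tool delta cm',100*R.T@(np.array([.4993,-.1283,.1226])-p))
s=r.snapshot('scene')[:,:,::-1][120:270,120:300];t=r.snapshot('top')[:,:,::-1][130:280,220:400]
cv2.imwrite('pics/p1.png',cv2.resize(np.hstack([s,t]),None,fx=2.2,fy=2.2,interpolation=cv2.INTER_CUBIC))
E
```

```text
t: 15.5
ee_pos: [0.4561, 0.3087, 0.2862]
tool_rot: [[-0.993, 0.122, -0.002], [0.122, 0.993, -0.001], [0.002, -0.001, -1.0]]
contact_force: [-0.1, 0.7, -3.0]
gripper_width: 0.0297
finger_force: 59.5
t: 16.75
ee_pos: [0.4988, -0.1311, 0.286]
tool_rot: [[-0.992, 0.124, -0.001], [0.124, 0.992, -0.001], [0.001, -0.001, -1.0]]
contact_force: [0.8, -0.3, -3.0]
gripper_width: 0.0291
finger_force: 60.3
t: 18.0
ee_pos: [0.5005, -0.1287, 0.1472]
tool_rot: [[-0.993, 0.122, 0.002], [0.122, 0.993, -0.001], [-0.002, -0.0, -1.0]]
contact_force: [0.3, 0.9, -3.3]
gripper_width: 0.0291
finger_force: 60.5
[ 0.50045278 -0.12869519  0.14719713]
tool delta cm [0.12326828 0.02634397 2.45950162]
```

View pics/p1.png

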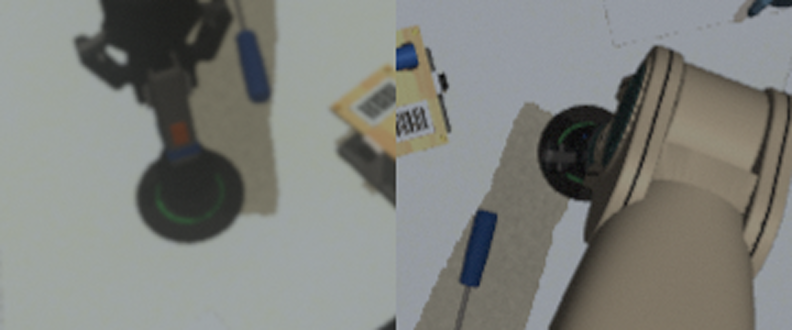

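The view shows the reader's head over the pad, whose centre is at about (190,195) in the left view. I lower it gently until it touches.

```bash
python3 -m pendant '[[0.1,0,0.5,0,2.5],[0,0,0.6,0,2.5],[0,0,0.5,0,2.5],[0,0,0.3,0,2.5],[0,0,0.2,0,2.5],[0,0,0.1,0,2.5],[0,0,0.1,0,2.5],[0,0,0.1,0,2.5],[0,0,0.1,0,2.5],[0,0,0,0,2.5]]'
```

```text
t: 19.35
ee_pos: [0.4989, -0.1284, 0.1214]
tool_rot: [[-0.993, 0.122, 0.0], [0.122, 0.993, -0.0], [-0.0, -0.0, -1.0]]
contact_force: [-0.9, -0.3, -3.2]
gripper_width: 0.0294
finger_force: 60.5
```

```bash
python3 -m pendant '[[0,0,0.1,0,2.5],[0,0,0,0,2.5],[0,0,0.1,0,2.5],[0,0,0,0,2.5],[0,0,0.1,0,2.5],[0,0,0,0,2.5],[0,0,0.1,0,2.5],[0,0,0,0,2.5],[0,0,0,0,2.5],[0,0,0,0,2.5]]'
```

```text
t: 20.6
ee_pos: [0.5002, -0.1287, 0.1209]
tool_rot: [[-0.993, 0.121, 0.003], [0.121, 0.993, -0.001], [-0.003, -0.001, -1.0]]
contact_force: [-4.5, 2.1, 18.1]
gripper_width: 0.0292
finger_force: 63.4
```

```bash
python3 -m pendant '[[0,0,0,0,2.5],[0,0,0,0,2.5],[0,0,0,0,2.5],[-0.3,0,0,0,2.5],[-0.4,0,0,0,2.5],[-0.4,0,0,0,2.5],[-0.4,0,0,0,2.5],[-0.4,0,0.1,0,2.5],[-0.3,0,0,0,2.5],[0,0,0,0,2.5]]' 20
python3 - <<'E'
from h import *
s=r.snapshot('scene')[:,:,::-1][120:270,120:300];t=r.snapshot('top')[:,:,::-1][130:280,220:400]
cv2.imwrite('pics/p2.png',cv2.resize(np.hstack([s,t]),None,fx=2.2,fy=2.2,interpolation=cv2.INTER_CUBIC))
E
```

```text
t: 21.85
ee_pos: [0.5207, -0.1312, 0.1187]
tool_rot: [[-0.993, 0.121, 0.0], [0.121, 0.993, -0.001], [-0.0, -0.001, -1.0]]
contact_force: [-4.4, 1.5, 13.6]
gripper_width: 0.0292
finger_force: 62.8
```

View pics/p2.png

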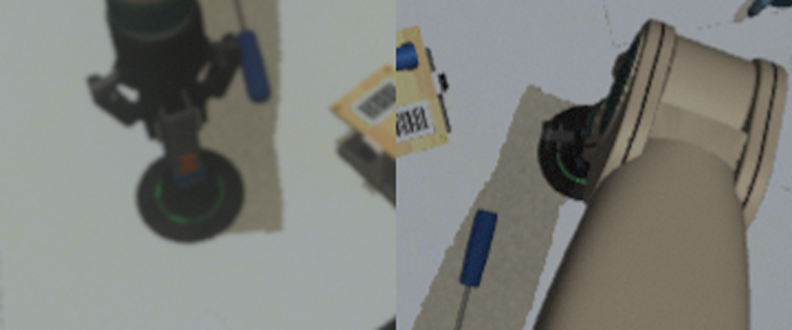

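The reader now looks nearly upright, with its head inside the pad's rim. I ease the pressing force and open the fingers slowly.

```bash
python3 -m pendant '[[0,0,-0.1,0,2.5],[0,0,-0.1,0,2.5],[0,0,0,0,2.5],[0,0,0,0,3.0],[0,0,0,0,3.1],[0,0,0,0,3.2],[0,0,0,0,3.3],[0,0,0,0,3.4],[0,0,0,0,3.6],[0,0,0,0,3.8]]' 20
python3 - <<'E'
from h import *
s=r.snapshot('scene')[:,:,::-1][150:250,140:270]
cv2.imwrite('pics/p3.png',cv2.resize(s,None,fx=5,fy=5,interpolation=cv2.INTER_CUBIC))
E
```

```text
t: 23.2
ee_pos: [0.5206, -0.131, 0.1183]
tool_rot: [[-0.993, 0.122, 0.0], [0.122, 0.993, -0.0], [-0.0, -0.0, -1.0]]
contact_force: [-1.0, 0.5, 1.0]
gripper_width: 0.0379
finger_force: 0.0
```

View pics/p3.png

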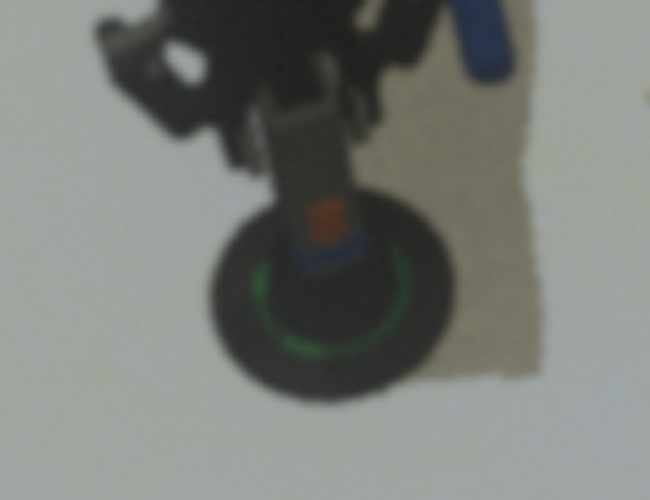

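The reader stands free on the pad: the fingers are off it, and the green ring is centred around the head at about (330,285) in the crop. I open further, retreat straight up and check.

```bash
python3 -m pendant '[[0,0,0,0,4.5],[0,0,0,0,5.5],[0,0,0,0,7],[0,0,0,0,8],[0,0,-0.5,0,8],[0,0,-1.5,0,8],[0,0,-2.5,0,8],[0,0,-3,0,8],[0,0,-3,0,8],[0,0,-2,0,8]]'
python3 -m pendant '[[2,0,-1,0,8],[5,0,0,0,8],[5,0,0,0,8],[5,0,0,0,8],[2,0,0,0,8],[0,0,0,0,8],[0,0,0,0,8],[0,0,0,0,8],[0,0,0,0,8],[0,0,0,0,8]]'
python3 - <<'E'
from h import *
s=r.snapshot('scene')[:,:,::-1][130:250,130:280];t=r.snapshot('top')[:,:,::-1][140:260,240:390]
cv2.imwrite('pics/f.png',cv2.resize(np.hstack([s,t]),None,fx=2.6,fy=2.6,interpolation=cv2.INTER_CUBIC))
E
```

```text
t: 24.5
ee_pos: [0.5215, -0.1313, 0.2464]
tool_rot: [[-0.993, 0.122, 0.003], [0.122, 0.993, -0.001], [-0.004, -0.001, -1.0]]
contact_force: [-0.2, -0.4, -0.8]
gripper_width: 0.0796
finger_force: 0.0
t: 25.75
ee_pos: [0.3323, -0.1079, 0.2532]
tool_rot: [[-0.993, 0.121, -0.001], [0.121, 0.993, 0.0], [0.001, 0.0, -1.0]]
contact_force: [-0.5, 0.6, 0.2]
gripper_width: 0.0803
finger_force: 0.0
```

View pics/f.png

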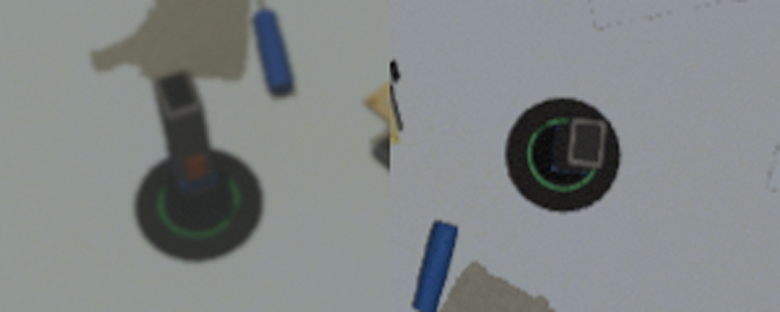

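The reader stands upright and centred on the pad, with the robot clear of it. Time to hand in.

```bash
python3 -c "
from station import r
print(r.job_done())"
```

```text
the job is handed in; nothing more can be done
None
```

I held the reader still on the red-motor label for about 3 s, stood it upright and centred on the charging pad, released it and handed the job in at about 26 s; no verdict came back, and my estimates put the focus 5 to 7 mm off the label's middle and the label's tilt at 0.11 to 0.27 rad against the reader's 0.17 to 0.20 rad.

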